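# Fill the table caddy

### The arm

A 6-joint arm with a two-finger parallel gripper is mounted at the origin on a cart in front of the work surface, level with it; the furniture and walls round the work are solid. World frame = base frame: x ahead of the robot, y to its left, z up, the work surface at z = 0. Lengths are in m, angles in rad, forces in N, time in s.
With the tool pointing down it reaches from about 0.35 to 0.775 m from the base axis. Payload 5.5 kg.
Tool frame: the origin (TCP) lies on the centre line of the jaws, within the pads' length; the fingertips stand 19 mm ahead of it and the grasp point (between the pads) is the TCP; z points along the fingers, y is the line along which they close (so a half turn about z gives the same grasp; the last joint's range is limited). The gripper opens to 85 mm and grips with 20 to 120 N. Pads are 22 mm wide; open, the fingers measure 114 mm over their backs; the gripper's body (76 mm by 85 mm) begins 54 mm behind the grasp point. The pads swing forward as they close: fully open they stand 13 mm farther back than shut.
Start: joints at [-1.476, 0.313, 0.046, 1.304, 0, 1.431], TCP at [0.134, -0.559, 0.25] pointing down, gripper open.
Joint ranges: [-2.76, 2.76], [-0.86, 1.69], [-1.03, 1.26], [-2.2, 2.34], [-1.47, 1.5], [-3.14, 3.14]. Speed limits (rad/s): [2.57, 2.57, 3.14, 3.14, 3.14, 3.14].

### API

Orientations are given as a unit quaternion [x, y, z, w].
In Python, from station import robot gives the robot as it stands.
- The arm moves only by the tool arm_command, never from a script. Its argument "rows" is a list of rows, each a list of 6 numbers: the shift along the tool's x, y, z in mm, then the turn, a rotation vector about the tool's x, y, z in degrees. A call has 1 to 12 rows; each row shifts and turns the commanded pose from where the row before left it, along the tool's axes as they then stand; what a row does not reach is not made up. A row lasts 1/12 s, in which the tool goes at most 41.7 mm and 7.16 degrees, less where a joint would pass 70% of its speed; a pose out of reach is approached as far as the arm can. A call is refused whole if a number of a shift passes 41.7 or a number of a turn 7.16, either way. A call with a gripper value outside its range is refused whole. "fingers" is the opening, from 0 (shut) to 1 (fully open), set as the call begins (left out, the last holds). The fingers move at their own pace and stop on an object; "newtons" is the grip in N (left out, the last holds). Time passes only in rows, so rows that do not move let the fingers close. It gives the time, the measured TCP pose, the force, the opening and the grip force at its end, in the units of the state.
- robot.read_state(): the state, without advancing time (a new reading comes with each control period).
- robot.capture(name): name is "scene" or "top" or "wrist"; returns a dict with "image" (400x640x3 uint8, red, green, blue), "mtx" (3x3 intrinsics, pixels), "eye" and "rotation" of the camera in the world. Camera axes: x right, y up, looking along -z (the intrinsics and any distortion apply to the point x, -y, -z); pixel columns grow to the right and rows downward; lengths in m; the calibration is good to about 2 mm. A picture is of the moment at which its call begins. There is no depth.
- robot.job_done(): hands the job in; it is judged then, once.
The state is a dict: "clock": time; "q": joint angles; "joint_vel": joint speeds; "joint_torque": joint torques, N m; "tool_pos": TCP position; "ee_rot": TCP orientation; "wrist_force": force on the tool from outside, world axes, zero at the start; "moment": the same for the moment, N m; "grip_width": opening from 0.0 (shut) to 1.0 (fully open); "gripper_force": force on a finger pad.
Only numpy, scipy, OpenCV 4.12 (cv2) and the standard library are available. Lean on these libraries where they do the work, as an engineer would, in place of code of your own. Each camera call takes 0.05 s, during which the arm holds its last target. There are 200 camera calls.

### The job

Get the table caddy ready: stand the jam jar in the red cup, the salt shaker in the white cup and the blue-labelled spice jar in the blue cup, all upright on the bottom of their cups. Leave the two cream-labelled spice jars standing where they are.

Things in the scene. Friction and masses are not known exactly. Their poses are not given: they have to be found in the camera images.
- jam_jar_mid (a point): jam jar, red label and yellow-gold lid, round, 68 mm wide, 84 mm high, standing upright; the point is at its centre, 42 mm above its underside, z up. Goes in the red cup
- salt_shaker_mid (a point): salt shaker, clear and white with a pale grey rounded top with holes, round, 44 mm wide, 90 mm high, standing (leaning up to 3 degrees); the point is at its centre, 45 mm above its underside, z up. Goes in the white cup
- blue_spice_mid (a point): the one spice jar with a dark blue label (dark blue also on top of its cap): glass spice jar with a yellow cap, 42 mm wide, 96 mm high, standing upright; the point is at its centre, 48 mm above its underside, z up. Goes in the blue cup
- cream_spice_1_mid (a point): look-alike with a cream label (cap top cream and yellow, no blue), not wanted, to be left alone: glass spice jar with a yellow cap, 42 mm wide, 96 mm high, standing upright; the point is at its centre, 48 mm above its underside, z up
- cream_spice_2_mid (a point): second look-alike with a cream label (cap top cream and yellow, no blue), not wanted, to be left alone: glass spice jar with a yellow cap, 42 mm wide, 96 mm high, standing upright; the point is at its centre, 48 mm above its underside, z up
- caddy: wooden tray, fixed, 296 mm long (its y), 108 wide (its x), walls 22 high, brass bar over each end up to 35 high; origin under its centre. Jars stand in a row on both sides of it along world y, 60 to 110 mm apart, so best gripped front and back (along world x). A wall cabinet hangs behind: front at x = 0.58, from z = 0.36 up; an arm may strike it. Free air for sideways travel: x below 0.41
- cup_red_floor (a point): red round plastic cup, open at the top, 93 mm outside, 85 mm inside diameter, fixed in the wooden caddy. The point is at the centre of its inner floor, z up; its rim is 15 mm above this floor and about 25 mm above the worktop. The three cups stand in a row 94 mm apart, in an order that changes
- cup_white_floor (a point): white round plastic cup, open at the top, 93 mm outside, 85 mm inside diameter, fixed in the wooden caddy. The point is at the centre of its inner floor, z up; its rim is 15 mm above this floor and about 25 mm above the worktop. The three cups stand in a row 94 mm apart, in an order that changes
- cup_blue_floor (a point): blue round plastic cup, open at the top, 93 mm outside, 85 mm inside diameter, fixed in the wooden caddy. The point is at the centre of its inner floor, z up; its rim is 15 mm above this floor and about 25 mm above the worktop. The three cups stand in a row 94 mm apart, in an order that changes

How it is judged:
By the outcome, as a careful person would: the job done as asked, in the order asked, and still so for the second after the job is handed in, with the robot touching nothing.
It also fails if it takes over 99 s, if anything falls off the work surface, if the arm or the gripper's body presses on something with over 40 N, if the wrist force passes 120 N, or if a joint passes its speed limit or range.

## Working session

There is one attempt and no reset: what is moved stays moved. The work goes in short steps, Python scripts to look and compute and a tool call to move; the robot and the scene stay as the last step left them, time stands still between calls to the robot, and variables do not carry over. Pictures are saved under pics/ and viewed, at most 14 in all, crops included, and the job is handed in when it is done.

Besides the shell and the picture viewer there is one more tool, called after "Request:" by a JSON object that holds its "op" and its "data", one argument or row to a line. arm_command: Moves the arm, as the interface text tells. Its arguments: {"type":"object","properties":{"rows":{"type":"array","items":{"type":"array","items":{"type":"number"}}},"fingers":{"type":"number"},"newtons":{"type":"number"}},"required":["rows"]}

```bash
mkdir -p pics; ls; python3 - <<'E'
from station import robot
import cv2,numpy as np
s=robot.read_state();print(s)
for n in("scene","top"):
    c=robot.capture(n);cv2.imwrite(f"pics/{n}0.png",c["image"][:,:,::-1]);print(n,c["mtx"],c["eye"],c["rotation"],[k for k in c])
E
```

```text
pics
{'clock': 0.0, 'q': array([-1.47560618e+00,  3.14045910e-01,  4.49566273e-02,  1.30358472e+00,
        5.61109574e-05,  1.43120738e+00]), 'joint_vel': array([ 1.20226448e-04,  4.29251021e-05, -3.21158587e-04,  9.60128732e-04,
        6.65714871e-04,  3.42445786e-04]), 'joint_torque': array([ 1.02798463e-04, -4.80629146e+01,  2.98533565e+01,  1.93198869e-02,
       -1.71848947e-04, -4.10501627e-06]), 'tool_pos': array([ 0.13372762, -0.55874192,  0.2493738 ]), 'ee_rot': array([ 9.93117321e-01,  1.17120043e-01,  4.88884403e-05, -9.37982130e-04]), 'wrist_force': array([ 0.15770674,  0.88747659, -0.02380068]), 'moment': array([-0.01514943,  0.02548268, -0.02462732]), 'gripper_force': 0.0, 'grip_width': 0.9970505735088259}
scene [[373.00274186   0.         321.26935339]
 [  0.         373.00274186 203.40059733]
 [  0.           0.           1.        ]] [0.08365784 0.62510385 0.86479917] [-0.10229458  0.31708536  0.89929363 -0.28330841] ['image', 'mtx', 'eye', 'rotation']
top [[507.44639328   0.         310.71910129]
 [  0.         507.44639328 197.47121282]
 [  0.           0.           1.        ]] [-0.39283086  0.38683028  1.24500112] [-0.1868511   0.26577642  0.76007227 -0.56279632] ['image', 'mtx', 'eye', 'rotation']
```

View pics/scene0.png

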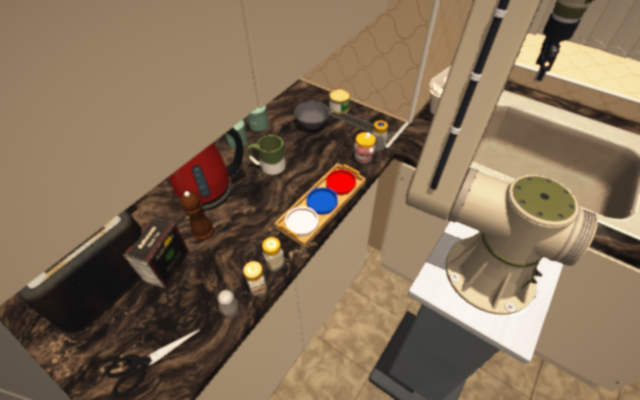

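View pics/top0.png

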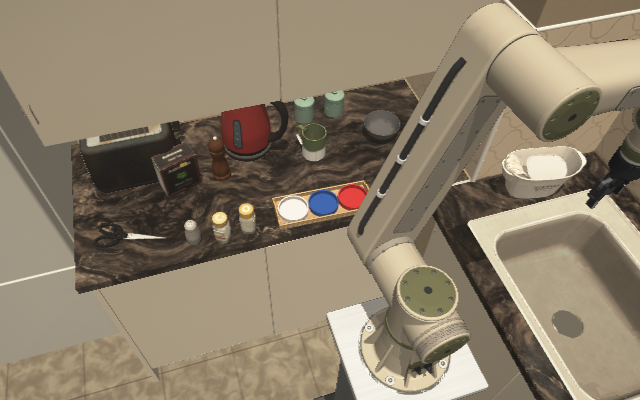

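The scene view shows the red, blue and white cups at about (341,181), (321,201) and (301,221). The jam lid is near (365,140) and the probable blue spice cap near (380,126). The creams are at (271,245) and (254,268), and the salt at (226,298). The top view shows the same left row, with the arm hiding the right side. Next I'll zoom in and back-project.

```bash
cat > h.py <<'E'
import numpy as np,cv2
from scipy.spatial.transform import Rotation as R
from station import robot
def bp(c,px,z):
    "pixel -> world point on the plane at height z"
    d=np.linalg.inv(c["mtx"])@[px[0],px[1],1]; d=R.from_quat(c["rotation"]).apply([d[0],-d[1],-d[2]])
    e=np.array(c["eye"]); return e+d*(z-e[2])/d[2]
def pj(c,p):
    q=R.from_quat(c["rotation"]).inv().apply(np.array(p)-c["eye"])
    u=c["mtx"]@[q[0],-q[1],-q[2]]; return u[:2]/u[2]
def show(c,name,box=None,s=1,dots=()):
    im=c["image"][:,:,::-1].copy(); x0,y0,x1,y1=box or(0,0,640,400)
    im=cv2.resize(im[y0:y1,x0:x1],None,fx=s,fy=s,interpolation=cv2.INTER_CUBIC)
    for d in dots: cv2.circle(im,tuple(int((a-b+.5)*s) for a,b in zip(pj(c,d),(x0,y0))),2,(255,0,255),-1)
    cv2.imwrite(f"pics/{name}.png",im)
E
python3 - <<'E'
from h import *
c=robot.capture("scene")
for n,p,z in[("red",(341,181),.02),("blue",(321,201),.02),("white",(301,221),.02),("jam",(366,140),.084),("bsp",(381,126),.096),("c1",(271,243),.096),("c2",(253,268),.096),("salt",(226,296),.085)]: print(n,bp(c,p,z).round(3))
show(c,"sc1",(200,110,400,320),2.8)
E
```

```text
red [ 0.48  -0.038  0.02 ]
blue [0.484 0.062 0.02 ]
white [0.489 0.153 0.02 ]
jam [ 0.48  -0.177  0.084]
bsp [ 0.469 -0.249  0.096]
c1 [0.472 0.291 0.096]
c2 [0.462 0.368 0.096]
salt [0.47  0.452 0.085]
```

View pics/sc1.png

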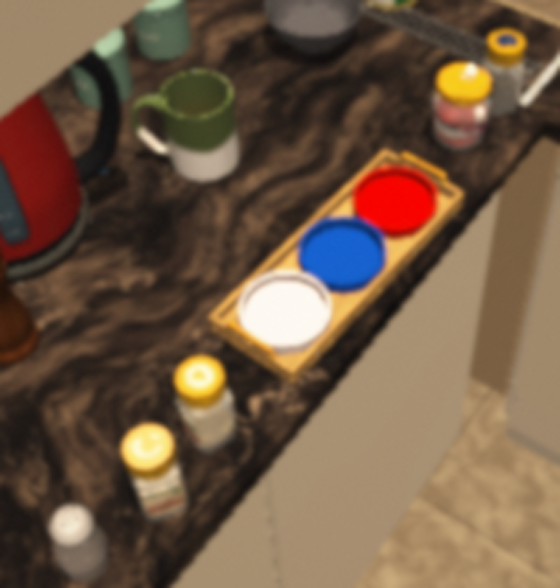

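Sc1 confirms the cup order. Rim centres are red (341,181), blue (322,200) and white (302,221). The blue-dotted cap of the wanted spice jar is at (381,125), the jam lid at (366,139), the creams at (271,244) and (253,269), and the salt at (226,296). The positions agree with the 94 mm cup pitch. I'll move now, turning the jaws to world x first.

Request:
{"op": "arm_command", "data": {
  "rows": [
    [0,0,0,0,0,-6.95],
    [0,0,0,0,0,-6.95],
    [0,0,0,0,0,-6.95],
    [0,0,0,0,0,-6.95],
    [0,0,0,0,0,-6.95],
    [0,0,0,0,0,-6.95],
    [0,0,0,0,0,-6.95],
    [0,0,0,0,0,-6.95],
    [0,0,0,0,0,-6.95],
    [0,0,0,0,0,-6.95],
    [0,0,0,0,0,-7],
    [0,0,0,0,0,0]
  ],
  "fingers": 1,
  "newtons": 40
}}

```text
clock: 1.15
tool_pos: [0.1337, -0.5591, 0.25]
ee_rot: [0.706, 0.708, 0.0, -0.0]
wrist_force: [0.9, 0.5, 0.2]
grip_width: 1.003
gripper_force: 0.0
```

Request:
{"op": "arm_command", "data": {
  "rows": [
    [32,20,0,0,0,0],
    [32,20,0,0,0,0],
    [32,20,0,0,0,0],
    [32,20,0,0,0,0],
    [32,20,0,0,0,0],
    [32,20,0,0,0,0],
    [32,20,0,0,0,0],
    [32,20,0,0,0,0],
    [32,20,0,0,0,0],
    [32,20,0,0,0,0],
    [32,20,0,0,0,0],
    [32,20,0,0,0,0]
  ]
}}

```text
clock: 2.15
tool_pos: [0.3746, -0.1737, 0.2504]
ee_rot: [0.709, 0.705, -0.0, 0.0]
wrist_force: [0.3, -0.7, 0.0]
grip_width: 0.997
gripper_force: 0.0
```

```bash
python3 - <<'E'
from h import *
s=robot.read_state();print(s["clock"],s["q"].round(3),s["tool_pos"].round(4),R.from_quat(s["ee_rot"]).as_matrix().round(3))
c=robot.capture("wrist");print(c["eye"],c["mtx"][0,0]);show(c,"w1",dots=[(.48,-.177,.084),(.469,-.249,.096),(.48,-.038,.025),(.484,.062,.025)])
E
```

```text
2.15 [-6.290e-01 -1.000e-03 -3.300e-01  1.242e+00 -0.000e+00  9.470e-01] [ 0.3746 -0.1737  0.2504] [[ 0.005  1.     0.   ]
 [ 1.    -0.005 -0.   ]
 [-0.     0.    -1.   ]]
[ 0.37373783 -0.10607019  0.37552191] 329.66853766805707
```

View pics/w1.png

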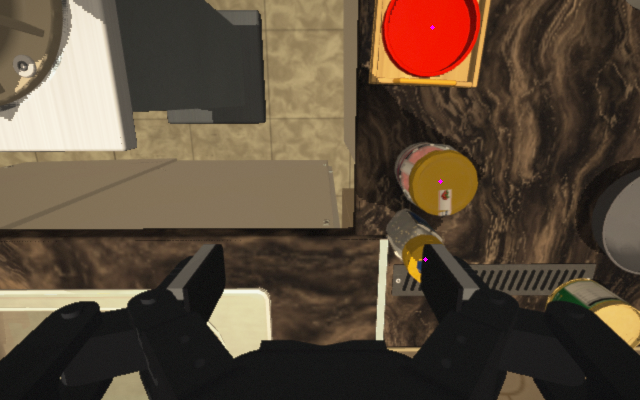

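The wrist view shows the jam lid centred at about (443,182), spanning 409–478. The red cup rim is centred at about (431,28), and the spice cap at about (424,258), partly behind a finger.

```bash
python3 - <<'E'
from h import *
c=robot.capture("wrist")
for n,p,z in[("jam",(443.5,182),.084),("red rim",(431,28),.025),("sp",(424,258),.096)]: print(n,bp(c,p,z).round(4))
print(bp(c,(478,182),.084)-bp(c,(409,182),.084))
E
```

```text
jam [ 0.4865 -0.1714  0.084 ]
red rim [ 0.4816 -0.0318  0.025 ]
sp [ 0.471  -0.2413  0.096 ]
[6.29186861e-02 5.68395191e-05 0.00000000e+00]
```

Request:
{"op": "arm_command", "data": {
  "rows": [
    [0,14,12,0,0,0],
    [0,14,12,0,0,0],
    [0,14,12,0,0,0],
    [0,14,12,0,0,0],
    [0,14,12,0,0,0],
    [1,14,12,0,0,0],
    [1,13,13,0,0,0],
    [0,13,13,0,0,0],
    [0,0,0,0,0,0],
    [0,0,0,0,0,0]
  ]
}}

```text
clock: 3.08
tool_pos: [0.4834, -0.1737, 0.1514]
ee_rot: [0.708, 0.706, -0.001, -0.001]
wrist_force: [0.4, -0.7, -0.5]
grip_width: 1.004
gripper_force: 0.0
```

```bash
python3 - <<'E'
from h import *
s=robot.read_state();print(s["tool_pos"].round(4))
c=robot.capture("wrist");print(c["eye"]);show(c,"w2",dots=[(.4865,-.1714,.084),(.471,-.2413,.096),s["tool_pos"]])
E
```

```text
[ 0.4834 -0.1737  0.1514]
[ 0.48278723 -0.10618295  0.27655052]
```

View pics/w2.png

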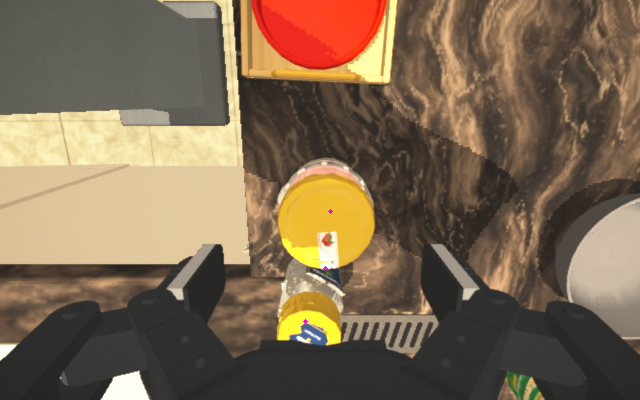

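The jam lid is centred at (327,222) and the blue-topped cap at about (308,332). The lid sits close to the jaw centre line (column 322).

```bash
python3 - <<'E'
from h import *
c=robot.capture("wrist")
for n,p,z in[("jam",(327,222),.084),("sp",(308,334),.096),("redfront",(319,69),.025)]: print(n,bp(c,p,z).round(4))
print(bp(c,(387,0),.025),bp(c,(250,0),.025))
print(bp(c,(374,222),.084)-bp(c,(279,222),.084))
E
```

```text
jam [ 0.485  -0.1791  0.084 ]
sp [ 0.4726 -0.2518  0.096 ]
redfront [ 0.4798 -0.0841  0.025 ]
[ 0.52654489 -0.03997407  0.025     ] [ 0.43293688 -0.03968611  0.025     ]
[ 5.92788466e-02 -1.38048765e-04  2.77555756e-17]
```

Request:
{"op": "arm_command", "data": {
  "rows": [
    [-5,2,0,0,0,0],
    [0,0,16,0,0,0],
    [0,0,16,0,0,0],
    [0,0,16,0,0,0],
    [0,0,16,0,0,0],
    [0,0,16,0,0,0],
    [0,0,16,0,0,0],
    [0,0,0,0,0,0]
  ]
}}

```text
clock: 3.85
tool_pos: [0.4843, -0.1783, 0.0545]
ee_rot: [0.708, 0.706, -0.001, -0.002]
wrist_force: [-0.2, 0.5, 0.0]
grip_width: 1.001
gripper_force: 0.0
```

Request:
{"op": "arm_command", "data": {
  "rows": [
    [0,0,0,0,0,0],
    [0,0,0,0,0,0],
    [0,0,0,0,0,0],
    [0,0,0,0,0,0],
    [0,0,0,0,0,0],
    [0,0,0,0,0,0],
    [0,0,0,0,0,0],
    [0,0,0,0,0,0]
  ],
  "fingers": 0,
  "newtons": 45
}}

```text
clock: 4.52
tool_pos: [0.4866, -0.1792, 0.058]
ee_rot: [0.708, 0.707, -0.0, 0.001]
wrist_force: [-1.8, -0.1, 5.7]
grip_width: 0.733
gripper_force: 50.5
```

Request:
{"op": "arm_command", "data": {
  "rows": [
    [0,0,-15,0,0,0],
    [0,0,-15,0,0,0],
    [0,0,-15,0,0,0],
    [0,0,-15,0,0,0],
    [0,0,0,0,0,0]
  ]
}}

```text
clock: 4.93
tool_pos: [0.488, -0.1796, 0.1196]
ee_rot: [0.707, 0.707, 0.001, 0.003]
wrist_force: [-0.0, -0.5, -3.3]
grip_width: 0.73
gripper_force: 51.4
```

The jam jar is held. Next I'll carry it over the red cup at (0.480, -0.038).

Request:
{"op": "arm_command", "data": {
  "rows": [
    [17,-1,0,0,0,0],
    [18,-1,0,0,0,0],
    [18,-1,0,0,0,0],
    [18,-1,0,0,0,0],
    [18,-1,0,0,0,0],
    [18,-1,0,0,0,0],
    [18,-1,0,0,0,0],
    [17,0,0,0,0,0],
    [0,0,0,0,0,0],
    [0,0,0,0,0,0]
  ]
}}

```text
clock: 5.77
tool_pos: [0.4789, -0.0359, 0.1158]
ee_rot: [0.707, 0.707, -0.0, -0.0]
wrist_force: [-1.0, 0.2, -4.2]
grip_width: 0.733
gripper_force: 51.4
```

```bash
python3 - <<'E'
from h import *
s=robot.read_state();print(s["tool_pos"].round(4))
c=robot.capture("wrist");show(c,"w3",dots=[(.482,.056,.025),(.482,.15,.025),(.48,-.0375,.025)])
E
```

```text
[ 0.4789 -0.0359  0.1158]
```

View pics/w3.png

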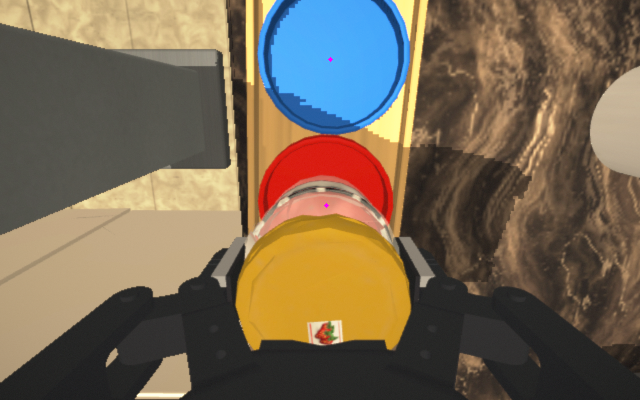

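Blue rim in w3: x 258–411, bottom at 133. Red rim: top at 135, left 259. The jam is held centrally, above the red cup.

```bash
python3 - <<'E'
from h import *
c=robot.capture("wrist");print(R.from_quat(c["rotation"]).as_matrix().round(3),c["mtx"])
for n,p,z in[("mid",(330,134),.025),("bl",(258,57),.025),("br",(411,57),.025),("lid",(324,295),.143)]: print(n,bp(c,p,z).round(4))
E
```

```text
[[ 1.     0.    -0.   ]
 [ 0.     0.963  0.269]
 [ 0.    -0.269  0.963]] [[329.66853767   0.         322.56770966]
 [  0.         329.66853767 192.5554784 ]
 [  0.           0.           1.        ]]
mid [0.4829 0.0103 0.025 ]
bl [0.4386 0.0567 0.025 ]
br [0.532  0.0567 0.025 ]
lid [ 0.4785 -0.0322  0.143 ]
```

Request:
{"op": "arm_command", "data": {
  "rows": [
    [0,1,12,0,0,0],
    [0,0,12,0,0,0],
    [0,0,12,0,0,0],
    [0,0,6,0,0,0],
    [0,0,3,0,0,0],
    [0,0,0,0,0,0],
    [0,0,0,0,0,0]
  ]
}}

```text
clock: 6.45
tool_pos: [0.4804, -0.037, 0.0715]
ee_rot: [0.708, 0.707, 0.0, 0.0]
wrist_force: [0.7, 0.8, -2.7]
grip_width: 0.733
gripper_force: 51.3
```

Request:
{"op": "arm_command", "data": {
  "rows": [
    [0,0,2,0,0,0],
    [0,0,0,0,0,0],
    [0,0,0,0,0,0]
  ]
}}

```text
clock: 6.7
tool_pos: [0.4805, -0.0366, 0.0696]
ee_rot: [0.707, 0.707, 0.0, 0.0]
wrist_force: [0.3, 0.3, -3.2]
grip_width: 0.731
gripper_force: 51.4
```

Request:
{"op": "arm_command", "data": {
  "rows": [
    [0,0,2,0,0,0],
    [0,0,0,0,0,0],
    [0,0,0,0,0,0]
  ]
}}

```text
clock: 6.95
tool_pos: [0.4807, -0.0367, 0.0681]
ee_rot: [0.707, 0.707, 0.0, 0.001]
wrist_force: [-1.7, -0.3, 4.1]
grip_width: 0.734
gripper_force: 52.1
```

Request:
{"op": "arm_command", "data": {
  "rows": [
    [0,0,1.5,0,0,0],
    [0,0,0,0,0,0],
    [0,0,0,0,0,0]
  ]
}}

```text
clock: 7.2
tool_pos: [0.4808, -0.0367, 0.068]
ee_rot: [0.707, 0.707, 0.0, 0.001]
wrist_force: [-5.5, 1.5, 19.6]
grip_width: 0.734
gripper_force: 53.5
```

Request:
{"op": "arm_command", "data": {
  "rows": [
    [0,0,-1.5,0,0,0],
    [0,0,0,0,0,0],
    [0,0,0,0,0,0],
    [0,0,0,0,0,0],
    [0,0,0,0,0,0],
    [0,0,-10,0,0,0],
    [0,0,-20,0,0,0],
    [0,0,-30,0,0,0],
    [0,0,-30,0,0,0],
    [0,-20,-30,0,0,0],
    [0,-30,-15,0,0,0],
    [0,-30,0,0,0,0]
  ],
  "fingers": 1
}}

```text
clock: 8.2
tool_pos: [0.402, -0.0372, 0.2064]
ee_rot: [0.707, 0.707, 0.002, 0.003]
wrist_force: [0.4, -0.8, 0.3]
grip_width: 0.999
gripper_force: 0.0
```

Request:
{"op": "arm_command", "data": {
  "rows": [
    [36,0,0,0,0,0],
    [36,0,0,0,0,0],
    [36,0,0,0,0,0],
    [36,0,0,0,0,0],
    [36,0,0,0,0,0],
    [36,0,0,0,0,0],
    [36,0,0,0,0,0],
    [36,0,0,0,0,0],
    [36,0,0,0,0,0],
    [36,0,0,0,0,0],
    [36,0,0,0,0,0],
    [36,0,0,0,0,0]
  ]
}}

```text
clock: 9.2
tool_pos: [0.4001, 0.3974, 0.2028]
ee_rot: [0.707, 0.707, 0.0, 0.0]
wrist_force: [0.5, -0.0, 1.0]
grip_width: 1.002
gripper_force: 0.0
```

Request:
{"op": "arm_command", "data": {
  "rows": [
    [30,0,0,0,0,0],
    [0,0,0,0,0,0],
    [0,0,0,0,0,0]
  ]
}}

```text
clock: 9.45
tool_pos: [0.4001, 0.4268, 0.2021]
ee_rot: [0.706, 0.708, -0.0, 0.0]
wrist_force: [-0.2, 0.9, -0.6]
grip_width: 1.001
gripper_force: 0.0
```

```bash
python3 - <<'E'
from h import *
s=robot.read_state();print(s["tool_pos"].round(4))
c=robot.capture("scene");show(c,"sc2",(180,100,420,340),2.4)
c=robot.capture("wrist");show(c,"w4",dots=[(.47,.452,.085),s["tool_pos"]])
E
```

```text
[0.4001 0.4268 0.2021]
```

View pics/w4.png

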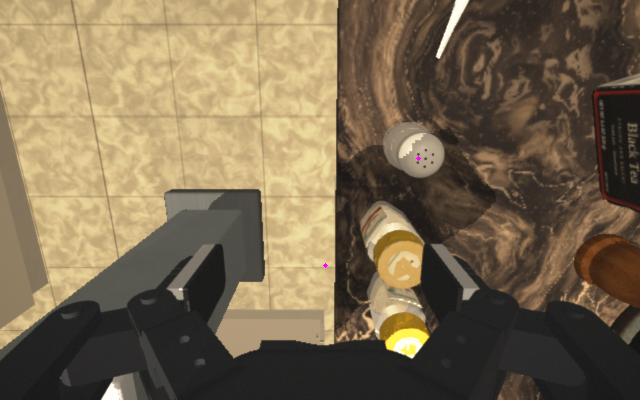

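View pics/sc2.png

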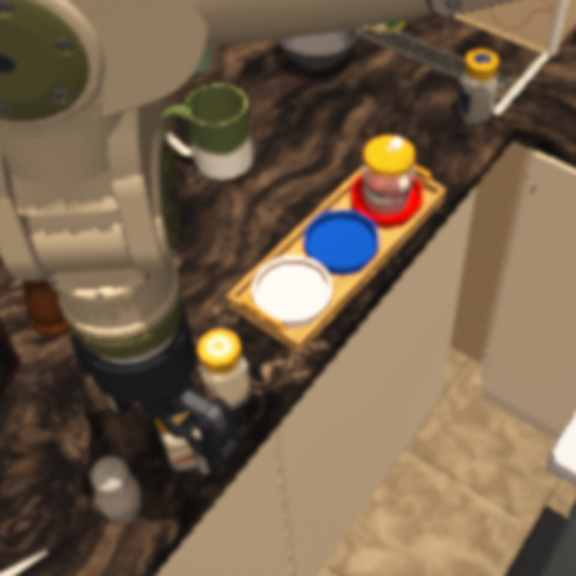

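Sc2 shows the jam jar upright in the red cup. In w4 the salt shaker's hole pattern is at (425,158) and its cap centre at about (421,156); cream 2's cap is at (400,262).

```bash
python3 - <<'E'
from h import *
c=robot.capture("wrist")
for n,p,z in[("holes",(425,158),.09),("cap",(421,156),.08),("basefar",(412,122),.0),("c2",(401,262),.096)]: print(n,bp(c,p,z).round(4))
E
```

```text
holes [0.4735 0.4522 0.09  ]
cap [0.4735 0.452  0.08  ]
basefar [0.4861 0.4722 0.    ]
c2 [0.4598 0.372  0.096 ]
```

Request:
{"op": "arm_command", "data": {
  "rows": [
    [4,12,8,0,0,0],
    [4,12,8,0,0,0],
    [4,12,8,0,0,0],
    [4,12,8,0,0,0],
    [4,13,8,0,0,0],
    [3,13,8,0,0,0],
    [0,0,0,0,0,0],
    [0,0,0,0,0,0]
  ]
}}

```text
clock: 10.27
tool_pos: [0.4754, 0.4471, 0.1532]
ee_rot: [0.708, 0.706, -0.001, -0.0]
wrist_force: [0.1, 0.9, 0.4]
grip_width: 0.999
gripper_force: 0.0
```

```bash
python3 - <<'E'
from h import *
s=robot.read_state();print(s["tool_pos"].round(4))
c=robot.capture("wrist");show(c,"w5",dots=[(.4735,.452,.09),s["tool_pos"]])
E
```

```text
[0.4754 0.4471 0.1532]
```

View pics/w5.png

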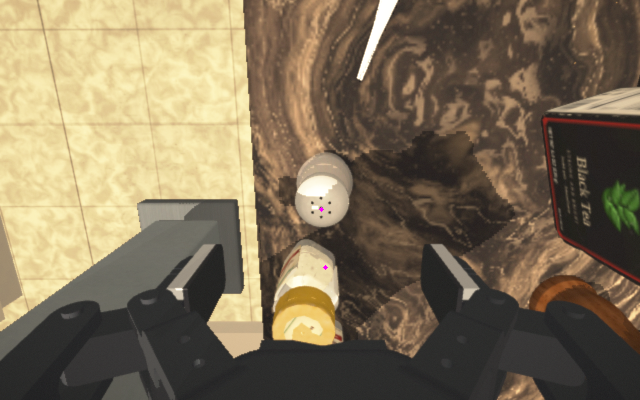

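W5 shows the predicted salt position on its hole pattern at (321,208), so the estimate holds.

Request:
{"op": "arm_command", "data": {
  "rows": [
    [5,-1,0,0,0,0],
    [0,0,16,0,0,0],
    [0,0,16,0,0,0],
    [0,0,16,0,0,0],
    [0,0,16,0,0,0],
    [0,0,16,0,0,0],
    [0,0,16,0,0,0],
    [0,0,0,0,0,0]
  ]
}}

```text
clock: 10.98
tool_pos: [0.4713, 0.4524, 0.0556]
ee_rot: [0.707, 0.707, -0.002, -0.0]
wrist_force: [-0.4, -0.8, -0.8]
grip_width: 0.997
gripper_force: 0.0
```

Request:
{"op": "arm_command", "data": {
  "rows": [
    [0,0,0,0,0,0],
    [0,0,0,0,0,0],
    [0,0,0,0,0,0],
    [0,0,0,0,0,0],
    [0,0,0,0,0,0],
    [0,0,0,0,0,0],
    [0,0,0,0,0,0],
    [0,0,0,0,0,0],
    [0,0,0,0,0,0],
    [0,0,0,0,0,0]
  ],
  "fingers": 0,
  "newtons": 35
}}

```text
clock: 11.82
tool_pos: [0.4744, 0.4542, 0.0601]
ee_rot: [0.707, 0.707, 0.001, 0.0]
wrist_force: [-0.9, -0.0, 5.3]
grip_width: 0.426
gripper_force: 34.4
```

Request:
{"op": "arm_command", "data": {
  "rows": [
    [0,0,-15,0,0,0],
    [0,0,-25,0,0,0],
    [0,0,-30,0,0,0],
    [0,0,-30,0,0,0],
    [0,0,-25,0,0,0],
    [0,0,0,0,0,0]
  ]
}}

```text
clock: 12.32
tool_pos: [0.4759, 0.4552, 0.19]
ee_rot: [0.707, 0.707, 0.005, 0.001]
wrist_force: [0.9, 1.5, 0.3]
grip_width: 0.423
gripper_force: 34.9
```

Request:
{"op": "arm_command", "data": {
  "rows": [
    [-30,1,0,0,0,0],
    [-34,1,0,0,0,0],
    [-34,1,0,0,0,0],
    [-34,1,0,0,0,0],
    [-34,1,0,0,0,0],
    [-34,2,0,0,0,0],
    [-34,2,0,0,0,0],
    [-34,2,0,0,0,0],
    [-34,1,0,0,0,0],
    [0,0,0,0,0,0],
    [0,0,0,0,0,0],
    [0,0,0,0,0,0]
  ]
}}

```text
clock: 13.32
tool_pos: [0.4853, 0.1514, 0.1831]
ee_rot: [0.708, 0.707, 0.0, -0.0]
wrist_force: [-0.0, -0.4, 0.1]
grip_width: 0.422
gripper_force: 34.9
```

Request:
{"op": "arm_command", "data": {
  "rows": [
    [0,0,20,0,0,0],
    [0,0,20,0,0,0],
    [0,0,20,0,0,0],
    [0,0,0,0,0,0],
    [0,0,0,0,0,0]
  ]
}}

```text
clock: 13.73
tool_pos: [0.4841, 0.1525, 0.1224]
ee_rot: [0.707, 0.708, -0.001, -0.001]
wrist_force: [0.5, 1.1, -0.0]
grip_width: 0.421
gripper_force: 34.9
```

```bash
python3 - <<'E'
from h import *
s=robot.read_state();print(s["tool_pos"].round(4))
c=robot.capture("wrist");p=s["tool_pos"];show(c,"w6",dots=[(.488,.151,.025),(.488,.151+.0465,.025),(.488+.0465,.151,.025),(.488-.0465,.151,.025),(p[0],p[1],p[2]-.06)])
E
```

```text
[0.4841 0.1525 0.1224]
```

View pics/w6.png

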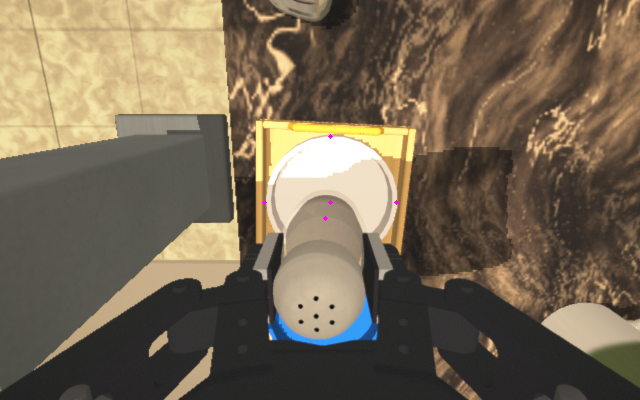

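The white cup rim in w6 matches the predicted rim points: top (330,136), sides at 265 and 397. The shaker hangs nearly straight over it, so I'll lower it.

Request:
{"op": "arm_command", "data": {
  "rows": [
    [-1,3,12,0,0,0],
    [0,0,12,0,0,0],
    [0,0,12,0,0,0],
    [0,0,6,0,0,0],
    [0,0,4,0,0,0],
    [0,0,0,0,0,0],
    [0,0,0,0,0,0]
  ]
}}

```text
clock: 14.37
tool_pos: [0.4888, 0.1507, 0.078]
ee_rot: [0.707, 0.707, 0.0, 0.0]
wrist_force: [-0.2, -0.2, -0.8]
grip_width: 0.425
gripper_force: 34.9
```

Request:
{"op": "arm_command", "data": {
  "rows": [
    [0,0,2,0,0,0],
    [0,0,2,0,0,0],
    [0,0,0,0,0,0],
    [0,0,0,0,0,0]
  ]
}}

```text
clock: 14.7
tool_pos: [0.4884, 0.1504, 0.0733]
ee_rot: [0.707, 0.707, -0.0, 0.0]
wrist_force: [0.5, 0.7, -0.3]
grip_width: 0.424
gripper_force: 34.9
```

Request:
{"op": "arm_command", "data": {
  "rows": [
    [0,0,2,0,0,0],
    [0,0,0,0,0,0],
    [0,0,0,0,0,0]
  ]
}}

```text
clock: 14.95
tool_pos: [0.4883, 0.1504, 0.0712]
ee_rot: [0.707, 0.707, -0.0, -0.0]
wrist_force: [0.3, 0.1, 0.4]
grip_width: 0.422
gripper_force: 34.9
```

Request:
{"op": "arm_command", "data": {
  "rows": [
    [0,0,1.5,0,0,0],
    [0,0,0,0,0,0],
    [0,0,0,0,0,0]
  ]
}}

```text
clock: 15.2
tool_pos: [0.4886, 0.1505, 0.0701]
ee_rot: [0.707, 0.707, 0.0, 0.0]
wrist_force: [-0.5, -0.5, 3.1]
grip_width: 0.421
gripper_force: 35.2
```

Request:
{"op": "arm_command", "data": {
  "rows": [
    [0,0,1.5,0,0,0],
    [0,0,0,0,0,0],
    [0,0,0,0,0,0]
  ]
}}

```text
clock: 15.45
tool_pos: [0.4887, 0.1505, 0.0699]
ee_rot: [0.707, 0.707, 0.001, 0.0]
wrist_force: [-3.8, -0.6, 14.6]
grip_width: 0.423
gripper_force: 36.2
```

Request:
{"op": "arm_command", "data": {
  "rows": [
    [0,0,-1.5,0,0,0],
    [0,0,0,0,0,0],
    [0,0,0,0,0,0],
    [0,0,0,0,0,0],
    [0,0,0,0,0,0],
    [0,0,-10,0,0,0],
    [0,0,-20,0,0,0],
    [0,0,-30,0,0,0],
    [0,0,-30,0,0,0],
    [0,-20,-30,0,0,0],
    [0,-35,-10,0,0,0],
    [0,-35,0,0,0,0]
  ],
  "fingers": 1
}}

```text
clock: 16.45
tool_pos: [0.4001, 0.1508, 0.2034]
ee_rot: [0.708, 0.707, 0.003, 0.002]
wrist_force: [-0.2, -0.7, 0.4]
grip_width: 1.004
gripper_force: 0.0
```

Request:
{"op": "arm_command", "data": {
  "rows": [
    [-35,0,0,0,0,0],
    [-36,0,0,0,0,0],
    [-36,0,0,0,0,0],
    [-36,0,0,0,0,0],
    [-36,0,0,0,0,0],
    [-36,0,0,0,0,0],
    [-36,0,0,0,0,0],
    [-36,0,0,0,0,0],
    [-36,0,0,0,0,0],
    [-36,0,0,0,0,0],
    [-36,0,0,0,0,0],
    [0,0,0,0,0,0]
  ]
}}

```text
clock: 17.45
tool_pos: [0.3987, -0.2507, 0.2006]
ee_rot: [0.709, 0.705, -0.001, 0.002]
wrist_force: [1.6, 0.8, 0.6]
grip_width: 1.003
gripper_force: 0.0
```

Request:
{"op": "arm_command", "data": {
  "rows": [
    [-4,14,6,0,0,0],
    [0,14,6,0,0,0],
    [0,14,6,0,0,0],
    [0,14,6,0,0,0],
    [0,14,6,0,0,0],
    [0,4,6,0,0,0],
    [0,0,0,0,0,0],
    [0,0,0,0,0,0]
  ]
}}

```text
clock: 18.12
tool_pos: [0.4714, -0.2479, 0.1636]
ee_rot: [0.707, 0.707, -0.0, -0.001]
wrist_force: [-0.8, 0.3, -0.4]
grip_width: 0.997
gripper_force: 0.0
```

```bash
python3 - <<'E'
from h import *
s=robot.read_state();print(s["tool_pos"].round(4))
c=robot.capture("wrist");show(c,"w7",dots=[(.4726,-.252,.096),s["tool_pos"]])
E
```

```text
[ 0.4714 -0.2479  0.1636]
```

View pics/w7.png

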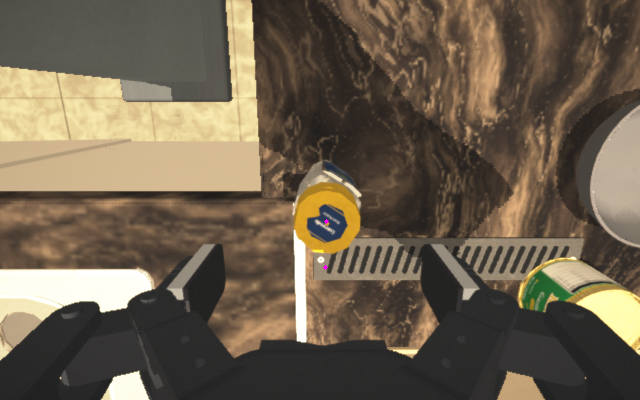

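W7 confirms the blue-topped cap centred at (328,220), which matches (0.473,-0.252).

Request:
{"op": "arm_command", "data": {
  "rows": [
    [-4,2,3,0,0,0],
    [0,0,16,0,0,0],
    [0,0,16,0,0,0],
    [0,0,16,0,0,0],
    [0,0,18,0,0,0],
    [0,0,18,0,0,0],
    [0,0,18,0,0,0],
    [0,0,0,0,0,0]
  ]
}}

```text
clock: 18.83
tool_pos: [0.4717, -0.2515, 0.056]
ee_rot: [0.708, 0.707, -0.0, -0.003]
wrist_force: [-1.2, 0.1, -0.1]
grip_width: 0.999
gripper_force: 0.0
```

Request:
{"op": "arm_command", "data": {
  "rows": [
    [0,0,0,0,0,0],
    [0,0,0,0,0,0],
    [0,0,0,0,0,0],
    [0,0,0,0,0,0],
    [0,0,0,0,0,0],
    [0,0,0,0,0,0],
    [0,0,0,0,0,0],
    [0,0,0,0,0,0],
    [0,0,0,0,0,0],
    [0,0,0,0,0,0]
  ],
  "fingers": 0,
  "newtons": 40
}}

```text
clock: 19.67
tool_pos: [0.4748, -0.2534, 0.0606]
ee_rot: [0.707, 0.707, -0.0, 0.002]
wrist_force: [-2.3, -0.5, 6.1]
grip_width: 0.545
gripper_force: 41.0
```

Request:
{"op": "arm_command", "data": {
  "rows": [
    [0,0,-15,0,0,0],
    [0,0,-25,0,0,0],
    [0,0,-30,0,0,0],
    [0,0,-30,0,0,0],
    [0,0,-30,0,0,0],
    [0,0,0,0,0,0]
  ]
}}

```text
clock: 20.17
tool_pos: [0.4769, -0.2545, 0.1958]
ee_rot: [0.707, 0.707, 0.001, 0.006]
wrist_force: [0.6, -1.3, -0.9]
grip_width: 0.543
gripper_force: 41.5
```

Request:
{"op": "arm_command", "data": {
  "rows": [
    [30,1,0,0,0,0],
    [35,1,0,0,0,0],
    [35,1,0,0,0,0],
    [35,1,0,0,0,0],
    [35,1,0,0,0,0],
    [35,1,0,0,0,0],
    [35,1,0,0,0,0],
    [35,1,0,0,0,0],
    [35,2,0,0,0,0],
    [0,0,0,0,0,0],
    [0,0,0,0,0,0],
    [0,0,0,0,0,0]
  ]
}}

```text
clock: 21.17
tool_pos: [0.4843, 0.0575, 0.1889]
ee_rot: [0.707, 0.707, -0.0, 0.0]
wrist_force: [-0.2, -0.7, -1.7]
grip_width: 0.547
gripper_force: 41.5
```

```bash
python3 - <<'E'
from h import *
s=robot.read_state();print(s["tool_pos"].round(4))
c=robot.capture("wrist");p=s["tool_pos"];show(c,"w8",dots=[(.4845,.057,.025),(.4845,.057+.0465,.025),(.531,.057,.025),(.438,.057,.025),(p[0],p[1],p[2]-.06)])
E
```

```text
[0.4843 0.0575 0.1889]
```

View pics/w8.png

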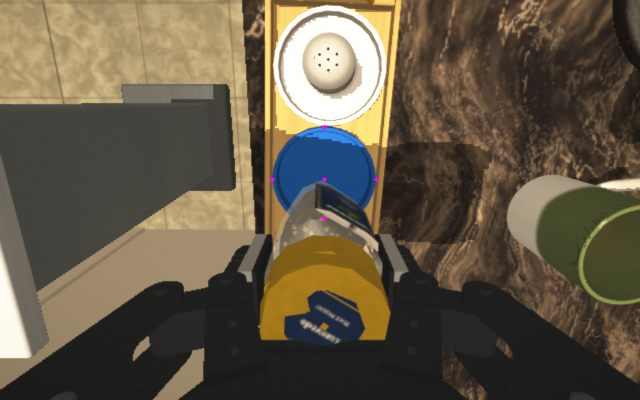

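The blue rim in w8 matches the predicted points, with its top at (325,127) and sides at 273 and 376. The salt stands upright in the white cup at (329,62). I'll lower the spice jar.

Request:
{"op": "arm_command", "data": {
  "rows": [
    [0,0,20,0,0,0],
    [0,0,20,0,0,0],
    [0,0,20,0,0,0],
    [0,0,20,0,0,0],
    [0,0,15,0,0,0],
    [0,0,10,0,0,0],
    [0,0,5,0,0,0],
    [0,0,2,0,0,0],
    [0,0,0,0,0,0],
    [0,0,0,0,0,0]
  ]
}}

```text
clock: 22.05
tool_pos: [0.485, 0.0571, 0.0775]
ee_rot: [0.708, 0.707, 0.0, 0.001]
wrist_force: [-0.3, -1.2, -1.4]
grip_width: 0.542
gripper_force: 41.5
```

Request:
{"op": "arm_command", "data": {
  "rows": [
    [0,0,2,0,0,0],
    [0,0,0,0,0,0],
    [0,0,0,0,0,0]
  ]
}}

```text
clock: 22.3
tool_pos: [0.4846, 0.0575, 0.0752]
ee_rot: [0.707, 0.707, 0.0, 0.0]
wrist_force: [0.0, 0.6, -0.7]
grip_width: 0.539
gripper_force: 41.5
```

Request:
{"op": "arm_command", "data": {
  "rows": [
    [0,0,2,0,0,0],
    [0,0,0,0,0,0],
    [0,0,0,0,0,0]
  ]
}}

```text
clock: 22.55
tool_pos: [0.4842, 0.0575, 0.0727]
ee_rot: [0.707, 0.707, -0.0, -0.0]
wrist_force: [0.1, 0.6, -1.4]
grip_width: 0.544
gripper_force: 41.5
```

Request:
{"op": "arm_command", "data": {
  "rows": [
    [0,0,2,0,0,0],
    [0,0,0,0,0,0],
    [0,0,0,0,0,0]
  ]
}}

```text
clock: 22.8
tool_pos: [0.4843, 0.0574, 0.0707]
ee_rot: [0.707, 0.707, -0.0, 0.0]
wrist_force: [0.4, 0.3, -0.4]
grip_width: 0.54
gripper_force: 41.5
```

Request:
{"op": "arm_command", "data": {
  "rows": [
    [0,0,1,0,0,0],
    [0,0,0,0,0,0],
    [0,0,0,0,0,0]
  ]
}}

```text
clock: 23.05
tool_pos: [0.4843, 0.0574, 0.0706]
ee_rot: [0.707, 0.707, 0.0, 0.0]
wrist_force: [-1.6, 0.1, 7.7]
grip_width: 0.541
gripper_force: 42.1
```

Seated. I'll release and retreat.

Request:
{"op": "arm_command", "data": {
  "rows": [
    [0,0,-0.5,0,0,0],
    [0,0,0,0,0,0],
    [0,0,0,0,0,0],
    [0,0,0,0,0,0],
    [0,0,0,0,0,0],
    [0,0,-10,0,0,0],
    [0,0,-20,0,0,0],
    [0,0,-30,0,0,0],
    [0,0,-30,0,0,0],
    [0,-20,-30,0,0,0],
    [0,-35,-10,0,0,0],
    [0,-35,0,0,0,0]
  ],
  "fingers": 1
}}

```text
clock: 24.05
tool_pos: [0.396, 0.0573, 0.2039]
ee_rot: [0.707, 0.707, 0.002, 0.003]
wrist_force: [-0.1, -0.5, 1.0]
grip_width: 0.999
gripper_force: 0.0
```

Request:
{"op": "arm_command", "data": {
  "rows": [
    [-36,0,0,0,0,0],
    [-36,0,0,0,0,0],
    [-36,0,0,0,0,0],
    [-36,0,0,0,0,0],
    [-36,0,0,0,0,0],
    [-36,0,0,0,0,0],
    [0,0,0,0,0,0],
    [0,0,0,0,0,0]
  ]
}}

```text
clock: 24.72
tool_pos: [0.394, -0.1602, 0.2008]
ee_rot: [0.709, 0.705, 0.0, 0.0]
wrist_force: [-0.9, 1.1, -0.3]
grip_width: 0.999
gripper_force: 0.0
```

```bash
python3 - <<'E'
from h import *
c=robot.capture("scene");show(c,"sc3",(180,100,420,340),2.4)
E
```

```text
(no output)
```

View pics/sc3.png

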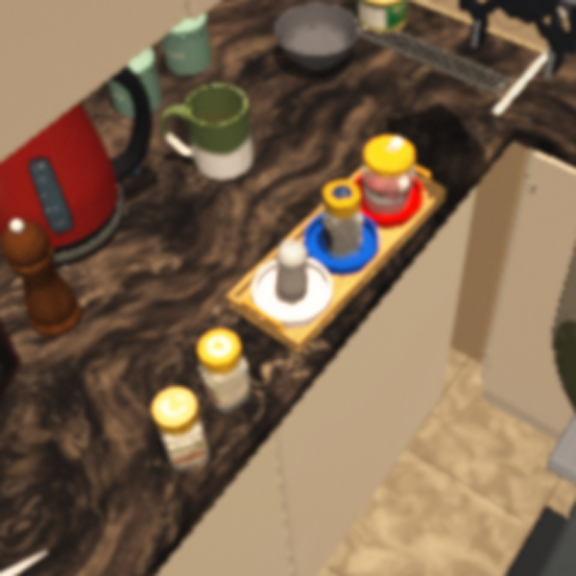

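All three stand upright in their cups: jam at (390,180), blue spice at (343,220) and salt at (291,270). The creams are in place at (220,370) and (178,428).

```bash
python3 -c "
from station import robot
print(robot.job_done())"
```

```text
the job is handed in; nothing more can be done
None
```

The jam jar is in the red cup, the salt shaker in the white cup and the blue-labelled spice jar in the blue cup, all upright; the two cream-labelled jars were left standing, and I handed the job in at about 25 s of the 99 s allowed.

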